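# Slide the pen-parts case into its freshly lacquered dock

### The arm

A 7-joint arm with a two-finger parallel gripper is mounted at the origin on the work surface. World frame = base frame: x ahead of the robot, y to its left, z up, the work surface at z = 0. Lengths are in m, angles in rad, forces in N, time in s.
With the tool pointing down it reaches from about 0.425 to 0.875 m from the base axis. Payload 4.7 kg.
Tool frame: the origin (TCP) lies at the very end of the fingers, on their centre line; the grasp point (between the pads) lies 19 mm behind it; z points along the fingers, y is the direction in which the jaws open and shut (so a half turn about z gives the same grasp; the last joint's range is limited). The gripper opens to 87 mm and grips with 3 to 60 N. Pads are 19 mm wide; open, the fingers measure 117 mm over their backs; the gripper's body (75 mm by 190 mm) begins 51 mm behind the grasp point.
Start: joints at [-1.195, 0.321, -0.07, 1.45, 0.023, 1.371, -0.057], TCP at [0.23, 0.608, 0.199] pointing down, gripper open.
Joint ranges: [-2.86, 2.86], [-0.3, 2.09], [-1.38, 1.24], [0.06, 2.45], [-1.56, 4.7], [0.09, 2.05], [-2.69, 2.69]. Speed limits (rad/s): [2.57, 2.57, 3.14, 3.14, 3.14, 3.14, 3.14].

### API

Orientations are given as a unit quaternion [x, y, z, w].
In Python, from station import read_state, read_camera, camera_params, hand_in gives the robot as it stands.
- The arm moves only by the tool jog_arm, never from a script. Its argument "deltas" is a list of rows, each an object with "dp": the shift along the world's x, y, z in m, a list of three; "roll": the turn about the world's z in rad. A call has 1 to 5 rows; each row shifts and turns the pose as measured when the row begins; what a row does not reach is not made up. A row lasts 1/12 s, in which the tool goes at most 41.7 mm and 7.16 degrees, less where a joint would pass 70% of its speed; a pose out of reach is approached as far as the arm can. A call is refused whole if a number of a shift passes 0.0417 or a number of a turn 0.125, either way. A call with a gripper value outside its range is refused whole. "grip" is the finger opening in m, from 0 to 0.087, set as the call begins (left out, the last holds). The fingers move at their own pace and stop on an object; the grip force is fixed at half the most. Time passes only in rows, so rows that do not move let the fingers close. It gives the time, the measured TCP pose, the force and the opening at its end, in the units of the state.
- read_state(): the state, without advancing time (a new reading comes with each control period).
- read_camera(name): name is "scene" or "top"; returns the picture (480x640x3 uint8, red, green, blue); there is no depth.
- camera_params(name): a dict with "fx", "fy", "cx", "cy" (pixels), "eye" and "attitude" of the camera in the world. Camera axes: x right, y up, looking along -z (the intrinsics and any distortion apply to the point x, -y, -z); pixel columns grow to the right and rows downward; lengths in m; the calibration is good to about 2 mm. A picture is of the moment at which its call begins. camera_params takes no time and is no camera call.
- hand_in(): hands the job in, once; it reports no verdict.
The state is a dict: "time": time; "joint_positions": joint angles; "qd": joint speeds; "joint_torque": joint torques, N m; "position": TCP position; "orientation": TCP orientation; "contact_force": force on the tool from outside, world axes, zero at the start; "torque": the same for the moment, N m; "grip_width": opening from 0.0 (shut) to 1.0 (fully open).
Only numpy, scipy, OpenCV 4.12 (cv2) and the standard library are available. Lean on these libraries where they do the work, as an engineer would, in place of code of your own. Each camera call takes 0.05 s, during which the arm holds its last target. There are 200 camera calls.

### The job

Push the blue pen-parts case along the board, in between the two red guide rails and down the lane until its front lies flat up against the black rubber stop at the far end. The lacquer on the red rails is still wet, so neither the case nor the robot may touch either rail; line the case up first if it needs it. Only push it - do not lift or tip it - and leave the pen blank, the gouge, the glue bottle and the jar where they are.

Things in the scene. Friction and masses are not known exactly. Their poses are not given: they have to be found in the camera images.
- dock: Fixed plywood board, 520 x 240 x 12 mm, lying on the bench. Origin at bench height on the lane's centre line; x along the lane towards the stop (roughly the robot's left, heading varies), y across it, z up. Board top z = 12 mm, from x = -240 to +280 mm. Lane: mouth (yellow line) at x = -30, stop face at x = +200, clear between the rails y = -58 to +58 mm, floor painted green near the stop.
- rail_a: Red guide rail on the dock's +y side, 230 mm long, 12 mm wide, 14 mm high (its top is 26 mm above the bench), fixed. Origin at the centre of its underside, on the board's top; axes as the dock's. Wet lacquer: not to be touched.
- rail_b: Red guide rail on the dock's -y side, same size and origin as the other one, fixed. Wet lacquer: not to be touched.
- stop: Fixed stop across the end of the lane: black rubber face in front of a wooden block, 24 mm thick, 100 mm wide, 28 mm high. Origin at the foot of its rubber face, at the middle of the lane, on the board's top; axes as the dock's.
- case: Closed flat parts case, loose, 0.25 to 0.5 kg: blue tub, clear lid, 120 (x) x 100 (y) x 45 mm high, flat upright sides. Origin: centre of its underside; x points to its front, which is to meet the stop; flush yellow latch at the back. Starts on the board before the mouth, up to 25 mm off the lane's centre line, up to 0.2 rad askew. Slides with dry friction (a few N), stays where left.
- blank: Green square acrylic pen blank, 19 x 130 x 19 mm, lying loose across the board behind the stop. Origin at the centre of its underside. Leave alone.
- gouge: Turning gouge with wooden handle, 240 mm long, lying loose on the bench along its x, to the robot's right of the board. Leave alone.
- glue: Small white glue bottle with red cap, 34 mm across, 85 mm tall, standing loose on the bench to the left. Origin at the centre of its underside. Leave alone.
- finish: Jar of finish with white lid, 60 mm across, 70 mm tall, standing loose on the bench to the left. Origin at the centre of its underside. Leave alone.
Mind the look-alikes: they are no part of the job. What is shaped like the case but brown or purple is not meant.

How it is judged:
By the outcome, as a careful person would: the job done as asked, in the order asked, and still so for the second after the job is handed in, with the robot touching nothing.
It also fails if it takes over 64 s, if anything falls off the work surface, if the arm or the gripper's body presses on something with over 40 N, if the wrist force passes 120 N, or if a joint passes its speed limit or range.

## Working session

There is one attempt and no reset: what is moved stays moved. The work goes in short steps, Python scripts to look and compute and a tool call to move; the robot and the scene stay as the last step left them, time stands still between calls to the robot, and variables do not carry over. Pictures are saved under pics/ and viewed, about 8 in all and at most 12, crops included, and the job is handed in when it is done.

Besides the shell and the picture viewer there is one more tool, called after "Request:" by a JSON object that holds its "name" and its "arguments". jog_arm: Moves the arm, as the interface text tells. Its arguments: {"type":"object","properties":{"deltas":{"type":"array"},"grip":{"type":"number"}},"required":["deltas"]}

```bash
mkdir -p pics; ls; python3 - <<'E'
from station import *
import cv2
print(read_state())
for n in("scene","top"):
    print(n,camera_params(n))
    cv2.imwrite(f"pics/{n}0.png",read_camera(n)[:,:,::-1])
E
```

```text
pics
{'time': 0.0, 'joint_positions': array([-1.19488144,  0.32182935, -0.07013491,  1.45169065,  0.02260637,
        1.37076209, -0.05690196]), 'qd': array([ 0.00047979,  0.00117765,  0.00083472, -0.00026847,  0.00192445,
       -0.00128655,  0.00200281]), 'joint_torque': array([ 7.52836459e-04, -4.91284919e+01, -4.03404990e-01, -3.12520444e+01,
       -6.40633819e-02,  4.37606417e-02,  1.79922299e-04]), 'position': array([0.2298926 , 0.60735224, 0.19804995]), 'orientation': array([ 1.79883917e-01,  9.83687386e-01, -9.42061533e-04, -1.27737973e-04]), 'contact_force': array([ 0.69525228, -0.80426613, -0.13497421]), 'torque': array([-0.04084857, -0.01385977,  0.02495882]), 'grip_width': 0.9972329544618896}
scene {'fx': 614.7662526223785, 'fy': 614.7662526223785, 'cx': 318.7574855855811, 'cy': 238.96638329955783, 'eye': array([1.42055133, 0.96760382, 0.85176041]), 'attitude': array([0.16933901, 0.44887803, 0.8297129 , 0.2853232 ])}
top {'fx': 496.6668724412399, 'fy': 496.6668724412399, 'cx': 323.9901835016496, 'cy': 241.46880635170584, 'eye': array([0.48042475, 0.01396149, 1.35038389]), 'attitude': array([-0.03157287,  0.04198897,  0.71359661, -0.69858425])}
```

View pics/top0.png

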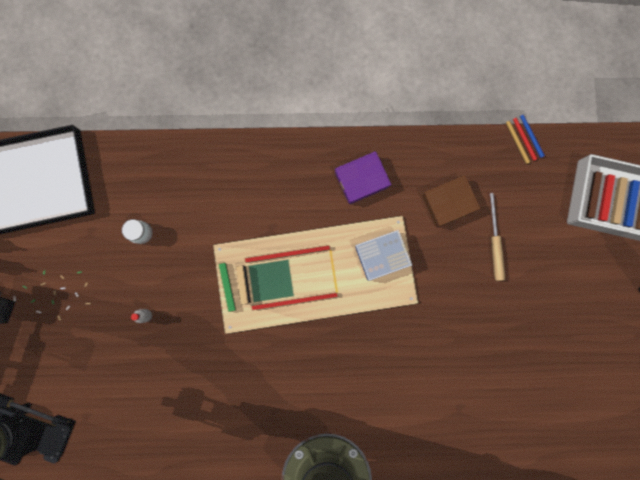

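View pics/scene0.png

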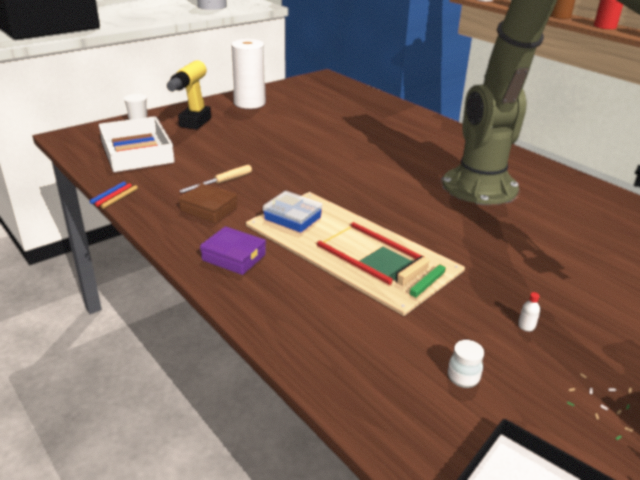

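The top view shows the case at about (383,256), the lane running left with the mouth line at about (334,270), rails at about (288,254) and (296,301), and the stop at about (245,285). The purple and brown look-alikes are at (362,177) and (453,201). I'll take a zoomed crop and the first measurements.

```bash
cat > h.py <<'E'
import numpy as np, cv2
from scipy.spatial.transform import Rotation as R
from station import *
def cast(n,px,z):
    c=camera_params(n); px=np.atleast_2d(px).astype(float)
    d=np.c_[(px[:,0]-c['cx'])/c['fx'],-(px[:,1]-c['cy'])/c['fy'],-np.ones(len(px))]
    d=R.from_quat(c['attitude']).apply(d); e=c['eye']
    return (e+d*((z-e[2])/d[:,2])[:,None])[:,:2]
def proj(n,P):
    c=camera_params(n); q=R.from_quat(c['attitude']).inv().apply(np.atleast_2d(P)-c['eye'])
    return np.c_[c['cx']+c['fx']*q[:,0]/-q[:,2],c['cy']-c['fy']*q[:,1]/-q[:,2]]
def blobs(m,amin=30):
    k,l,s,c=cv2.connectedComponentsWithStats(m.astype(np.uint8)*255 if m.dtype==bool else m)
    return [(s[i],c[i],(l==i).astype(np.uint8)) for i in range(1,k) if s[i][4]>=amin]
E
python3 - <<'E'
from h import *
for n in("top","scene"):
    im=read_camera(n); hsv=cv2.cvtColor(im,cv2.COLOR_RGB2HSV)
    H,S,V=[hsv[...,i].astype(int) for i in range(3)]
    M={'red':((H<6)|(H>174))&(S>150)&(V>90),'wood':(H>12)&(H<28)&(V>140)&(S>40),'yel':(H>20)&(H<32)&(S>120)&(V>150),
       'blue':(H>98)&(H<122)&(S>40)&(V>70)}
    for k,m in M.items():
        for s,c,b in blobs(m,25):
            r=cv2.minAreaRect(cv2.findContours(b,0,1)[0][0])
            print(n,k,s,c.round(1),'rect',np.round(cv2.boxPoints(r),1).tolist())
im=cv2.imread('pics/top0.png')[205:340,205:425]; a=cv2.resize(im,None,fx=3.6,fy=3.6,interpolation=cv2.INTER_CUBIC)
cv2.imwrite('pics/c1.png',a[:600])
E
```

```text
top red [514 119  24  42 254] [525.4 140.5] rect [[512.0, 120.0], [517.2000122070312, 117.4000015258789], [537.7999877929688, 158.60000610351562], [532.5999755859375, 161.1999969482422]]
top red [599 175  15  46 364] [606.3 197.6] rect [[598.2999877929688, 219.1999969482422], [606.2000122070312, 174.3000030517578], [614.2999877929688, 175.8000030517578], [606.4000244140625, 220.60000610351562]]
top red [246 246  83  16 306] [286.5 253.6] rect [[245.5, 258.0], [327.8999938964844, 245.3000030517578], [328.5, 249.0], [246.10000610351562, 261.70001220703125]]
top red [252 293  85  16 305] [294. 301.] rect [[251.8000030517578, 305.6000061035156], [335.79998779296875, 292.79998779296875], [336.3999938964844, 296.5], [252.39999389648438, 309.29998779296875]]
top red [130 314   9   6  41] [133.8 316.4] rect [[130.0, 314.0], [138.0, 314.0], [138.0, 319.0], [130.0, 319.0]]
top wood [506 120  24  43 171] [517.3 141.1] rect [[505.6000061035156, 121.19999694824219], [508.8999938964844, 119.5999984741211], [529.2000122070312, 161.39999389648438], [525.9000244140625, 163.0]]
top wood [613 177  15  
[... 4894 characters left out ...]
   190   121 16067] [383.5  46.4] rect [[282.0, 0.0], [471.0, 0.0], [471.0, 120.0], [282.0, 120.0]]
scene blue [114 137  40   9 142] [133.4 141.1] rect [[113.5999984741211, 142.1999969482422], [152.89999389648438, 136.60000610351562], [153.39999389648438, 139.89999389648438], [114.0999984741211, 145.60000610351562]]
scene blue [ 89 182  37  22 146] [105.9 192.6] rect [[88.0, 200.10000610351562], [123.9000015258789, 180.89999389648438], [126.19999694824219, 185.1999969482422], [90.30000305175781, 204.39999389648438]]
scene blue [264 209  57  23 536] [291.8 219.9] rect [[263.8999938964844, 210.0], [320.0, 209.0], [320.3999938964844, 230.60000610351562], [264.29998779296875, 231.6999969482422]]
```

View pics/c1.png

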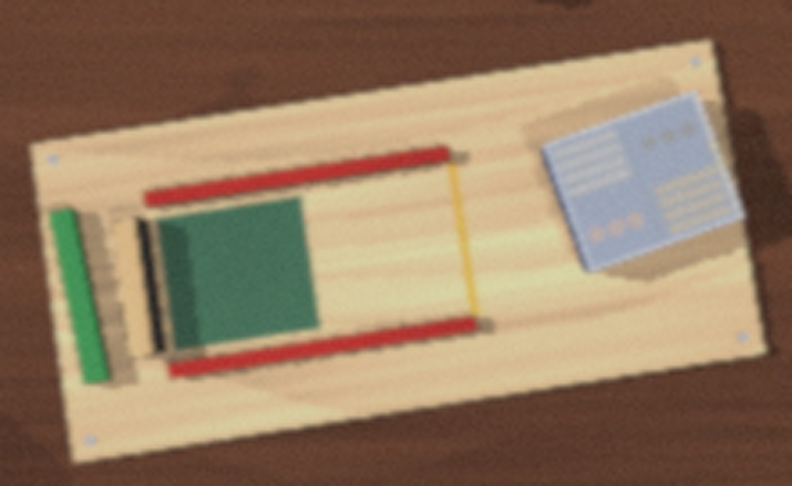

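The crop shows the case lid corners at about (356,246), (399,231), (412,264) and (368,280) in full-image pixels. The case is askew by about 10° and shifted to the far side (dock -y). Next I compute the dock and case poses.

```bash
cat >> h.py <<'E'
def rectxy(n,m,z):
    "min-area rectangle of a mask, cast onto z: centre, long-axis angle, (long, short)"
    c=max(cv2.findContours(m.astype(np.uint8),0,cv2.CHAIN_APPROX_NONE)[0],key=cv2.contourArea)[:,0]
    P=cast(n,c,z); (x,y),(a,b),t=cv2.minAreaRect((P*1000).astype(np.float32))
    if a<b:a,b,t=b,a,t+90
    return np.array([x,y])/1000,(np.radians(t))%np.pi,(a,b)
def lidmask(im,box=(210,345,205,425)):
    I=im.astype(int); m=((I[...,2]>I[...,0]+8)&(I[...,2]>110)).astype(np.uint8)
    k=np.zeros_like(m); k[box[0]:box[1],box[2]:box[3]]=1
    return cv2.morphologyEx(m*k,cv2.MORPH_CLOSE,np.ones((7,7)))
E
python3 - <<'E'
from h import *
im=read_camera("top"); hsv=cv2.cvtColor(im,cv2.COLOR_RGB2HSV); H,S,V=[hsv[...,i].astype(int) for i in range(3)]
red=((H<6)|(H>174))&(S>150)&(V>90)
rails=[]
for s,c,b in blobs(red,280):
    if s[0]<400: rails.append(rectxy("top",b,.026)); print('rail',rails[-1])
wood=[b for s,c,b in blobs((H>12)&(H<28)&(V>140)&(S>40),5000)][0]
bd=rectxy("top",wood,.012); print('board',bd)
cc=cv2.convexHull(cv2.findContours(wood,0,1)[0][0])
print('board corners',cast("top",[[214,245],[403.5,216.5],[418,303],[225,333]],.012).round(4).tolist())
lm=lidmask(im); cs=rectxy("top",lm,.057); print('case',cs)
yl=cast("top",[334.3,277.7],.012); print('yellow mid',yl)
mid=(rails[0][0]+rails[1][0])/2; d=rails[0][0]-rails[1][0]
print('rail gap',np.linalg.norm(d), 'mid',mid)
for th in (bd[1],rails[0][1],rails[1][1]):
  for o,nm in ((mid-85e-3*np.array([np.cos(th),np.sin(th)]),'rails'),(bd[0]-20e-3*np.array([np.cos(th),np.sin(th)]),'board')):
    Rm=np.array([[np.cos(th),np.sin(th)],[-np.sin(th),np.cos(th)]])
    print(nm,th.round(4),'o',o.round(4),'case in dock',(Rm@(cs[0]-o)).round(4),'yaw',cs[1]-th,'yel',(Rm@(yl[0]-o)).round(4))
E
```

```text
rail (array([0.58812878, 0.0921104 ]), np.float64(1.7011132711136916), (222.18402099609375, 9.946149826049805))
rail (array([0.46165112, 0.07522672]), np.float64(1.6993097701011115), (224.5191650390625, 9.871740341186523))
board (array([0.53397852, 0.01971405]), np.float64(1.7045068623893738), (520.9667358398438, 239.79043579101562))
board corners [[0.6165, 0.2898], [0.6841, -0.2259], [0.449, -0.2558], [0.3815, 0.2605]]
case (array([ 0.57606573, -0.158013  ]), np.float64(1.8956060726958073), (117.56427001953125, 95.07025146484375))
yellow mid [[ 0.52148362 -0.03289751]]
rail gap 0.12759959933167148 mid [0.52488995 0.08366856]
rails 1.7045 o [ 0.5362 -0.0006] case in dock [-0.1613 -0.0185] yaw 0.1910992103064335 yel [-0.0301  0.0189]
board 1.7045 o [ 5.366e-01 -1.000e-04] case in dock [-0.1618 -0.018 ] yaw 0.1910992103064335 yel [-0.0305  0.0194]
rails 1.7011 o [ 0.5359 -0.0006] case in dock [-0.1613 -0.0193] yaw 0.19449280158211568 yel [-0.0301  0.0185]
board 1.7011 o [ 5.366e-01 -1.000e-04] case in dock [-0.1617 -0.0186] yaw 0.19449280158211568 yel [-0.0305  0.0192]
rails 1.6993 o [ 0.5358 -0.0006] case in dock [-0.1612 -0.0198] yaw 0.19629630259469577 yel [-0.0302  0.0183]
board 1.6993 o [ 5.365e-01 -1.000e-04] case in dock [-0.1617 -0.019 ] yaw 0.19629630259469577 yel [-0.0306  0.0191]
```

Rails, board and yellow line agree. The dock origin is about (0.5364, -0.0004) with heading 1.7015 rad. The case is at dock (-0.1615, -0.019), yaw +0.19.

Plan:
1. Spread the fingers in line with the lane and push the case's far side, which squares it and centres it.
2. Turn the gripper a quarter turn and push from the back with both fingers.

Request:
{"name": "jog_arm", "arguments": {"deltas": [{"dp":[0.018,-0.031,0],"roll":-0.11},{"dp":[0.018,-0.031,0],"roll":-0.11},{"dp":[0.018,-0.031,0],"roll":-0.11},{"dp":[0.018,-0.031,0],"roll":-0.11},{"dp":[0.018,-0.031,0],"roll":-0.11}], "grip": 0.06}}

```text
time: 0.67
position: [0.3124, 0.4544, 0.1955]
orientation: [0.442, 0.897, 0.0, -0.003]
contact_force: [1.5, 1.3, 0.1]
grip_width: 0.732
```

Request:
{"name": "jog_arm", "arguments": {"deltas": [{"dp":[0.018,-0.031,0],"roll":-0.11},{"dp":[0.018,-0.031,0],"roll":-0.11},{"dp":[0.018,-0.031,0],"roll":-0.11},{"dp":[0.018,-0.031,0],"roll":-0.11},{"dp":[0.018,-0.031,0],"roll":-0.11}]}}

```text
time: 1.08
position: [0.4049, 0.2909, 0.1957]
orientation: [0.679, 0.734, 0.002, -0.004]
contact_force: [0.0, 1.1, 0.4]
grip_width: 0.689
```

```bash
cat > s.py <<'E'
from h import *
O=np.array([.5364,-.0004]);TH=1.7015
u=np.array([np.cos(TH),np.sin(TH)]);v=np.array([-u[1],u[0]])
s=read_state();p=s['position'];Y=R.from_quat(s['orientation']).as_matrix()
d=p[:2]-O
print('t',round(s['time'],2),'pos',p.round(4),'dock',(d@u).round(4),(d@v).round(4),'jaw-TH',((np.arctan2(Y[1,1],Y[0,1])-TH+np.pi)%(2*np.pi)-np.pi).round(3),'zax',Y[:,2].round(3),'q',s['joint_positions'].round(2),'F',s['contact_force'].round(2),'g',round(s['grip_width']*.087,4))
E
python3 s.py
```

```text
t 1.08 pos [0.4049 0.2909 0.1957] dock 0.306 0.0924 jaw-TH -1.624 zax [-0.003  0.008 -1.   ] q [-0.9  -0.01  0.23  1.83 -0.01  1.31 -0.59] F [0.   1.09 0.43] g 0.0599
```

Request:
{"name": "jog_arm", "arguments": {"deltas": [{"dp":[0.019,-0.031,0],"roll":-0.11},{"dp":[0.019,-0.031,0],"roll":-0.11},{"dp":[0.019,-0.031,0],"roll":-0.11},{"dp":[0.019,-0.031,0],"roll":-0.11},{"dp":[0.019,-0.031,0],"roll":-0.11}]}}

```text
time: 1.5
position: [0.5026, 0.1273, 0.1968]
orientation: [0.86, 0.51, 0.005, -0.003]
contact_force: [-0.2, 0.3, -0.4]
grip_width: 0.691
```

Request:
{"name": "jog_arm", "arguments": {"deltas": [{"dp":[0.019,-0.031,0],"roll":-0.11},{"dp":[0.019,-0.031,0],"roll":-0.11},{"dp":[0.019,-0.031,0],"roll":-0.11},{"dp":[0.019,-0.031,0],"roll":-0.11},{"dp":[0.019,-0.031,0],"roll":-0.11}]}}

```text
time: 1.92
position: [0.6008, -0.0361, 0.1981]
orientation: [0.97, 0.244, 0.007, -0.002]
contact_force: [0.9, 1.0, 0.2]
grip_width: 0.688
```

Request:
{"name": "jog_arm", "arguments": {"deltas": [{"dp":[0.018,-0.031,0],"roll":-0.11},{"dp":[0.018,-0.031,0],"roll":-0.11},{"dp":[0.018,-0.031,0],"roll":-0.11}]}}

```text
time: 2.17
position: [0.6571, -0.1333, 0.1984]
orientation: [0.997, 0.074, 0.008, -0.001]
contact_force: [1.1, 0.4, -0.1]
grip_width: 0.696
```

```bash
python3 s.py
```

```text
t 2.17 pos [ 0.6571 -0.1333  0.1984] dock -0.1475 -0.1023 jaw-TH -3.125 zax [ 0.016  0.003 -1.   ] q [-0.35  0.41  0.7   1.44 -0.27  1.38 -1.07] F [ 1.05  0.36 -0.14] g 0.0605
```

Request:
{"name": "jog_arm", "arguments": {"deltas": [{"dp":[0.0113,-0.009,0],"roll":-0.017},{"dp":[0,0,-0.035],"roll":0},{"dp":[0,0,-0.035],"roll":0},{"dp":[0,0,-0.035],"roll":0},{"dp":[0,0,-0.035],"roll":0}]}}

```text
time: 2.58
position: [0.6766, -0.1599, 0.0632]
orientation: [0.998, 0.055, 0.017, 0.006]
contact_force: [1.4, 0.0, 0.0]
grip_width: 0.687
```

```bash
python3 s.py; python3 - <<'E'
from h import *
im=read_camera("scene")
cv2.imwrite('pics/sc1.png',cv2.resize(im[130:310,180:440,::-1],None,fx=3,fy=3,interpolation=cv2.INTER_CUBIC))
E
```

```text
t 2.58 pos [ 0.6766 -0.1599  0.0632] dock -0.1764 -0.1182 jaw-TH 3.12 zax [ 0.036 -0.011 -0.999] q [-0.29  0.55  0.66  1.54 -0.36  1.14 -1.02] F [1.37 0.04 0.01] g 0.0597
```

View pics/sc1.png

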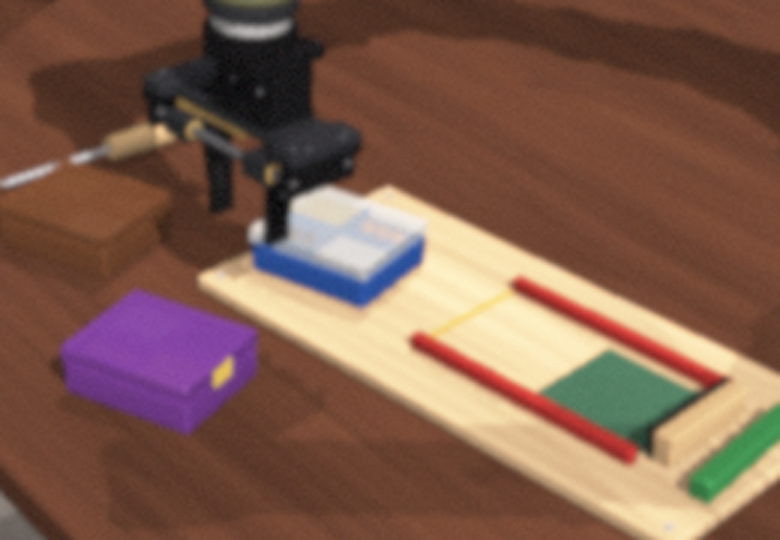

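The scene crop shows both fingers (about (220,195) and (277,225)) on the far side of the case, with clear space to the purple box. The tool drifted about 18 mm along the lane while descending, so I'll correct that and lower more slowly.

Request:
{"name": "jog_arm", "arguments": {"deltas": [{"dp":[0,0,0],"roll":0},{"dp":[-0.001,0.008,-0.005],"roll":0.01},{"dp":[-0.001,0.006,-0.01],"roll":0.01},{"dp":[0,0,-0.01],"roll":0},{"dp":[0,0,0],"roll":0}]}}

```text
time: 3.05
position: [0.67, -0.1414, 0.03]
orientation: [0.998, 0.067, 0.012, 0.005]
contact_force: [-0.6, -0.1, -1.1]
grip_width: 0.695
```

```bash
python3 s.py
```

```text
t 3.05 pos [ 0.67   -0.1414  0.03  ] dock -0.1572 -0.1141 jaw-TH -3.139 zax [ 0.024 -0.008 -1.   ] q [-0.31  0.57  0.64  1.58 -0.37  1.09 -1.01] F [-0.57 -0.11 -1.12] g 0.0605
```

Request:
{"name": "jog_arm", "arguments": {"deltas": [{"dp":[-0.006,-0.0008,-0.004],"roll":0},{"dp":[-0.006,-0.0008,-0.002],"roll":0},{"dp":[-0.006,-0.0008,0],"roll":0},{"dp":[-0.004,-0.0005,0],"roll":0},{"dp":[-0.004,-0.0005,0],"roll":0}]}}

```text
time: 3.47
position: [0.6451, -0.1449, 0.0273]
orientation: [0.998, 0.067, 0.015, 0.005]
contact_force: [1.1, -0.1, -0.8]
grip_width: 0.691
```

Request:
{"name": "jog_arm", "arguments": {"deltas": [{"dp":[-0.004,-0.0005,0],"roll":0},{"dp":[-0.004,-0.0005,0],"roll":0},{"dp":[-0.004,-0.0005,0],"roll":0},{"dp":[-0.003,-0.0004,0],"roll":0},{"dp":[0,0,0],"roll":0}]}}

```text
time: 3.88
position: [0.6301, -0.1485, 0.0295]
orientation: [0.998, 0.067, 0.018, 0.006]
contact_force: [1.4, 0.2, 0.0]
grip_width: 0.689
```

```bash
python3 s.py
```

```text
t 3.88 pos [ 0.6301 -0.1485  0.0295] dock -0.1591 -0.0736 jaw-TH -3.139 zax [ 0.037 -0.01  -0.999] q [-0.33  0.48  0.66  1.7  -0.34  1.03 -1.  ] F [1.38 0.19 0.04] g 0.0599
```

```bash
python3 - <<'E'
from h import *
a=read_camera("top")[205:340,205:425,::-1]; b=read_camera("scene")[160:270,200:400,::-1]
r=lambda i:cv2.resize(i,(600,int(600*i.shape[0]/i.shape[1])),interpolation=cv2.INTER_CUBIC)
o=np.vstack([r(a)[:270],r(b)]); print(o.shape); cv2.imwrite('pics/m2.png',o)
E
```

```text
(600, 600, 3)
```

View pics/m2.png

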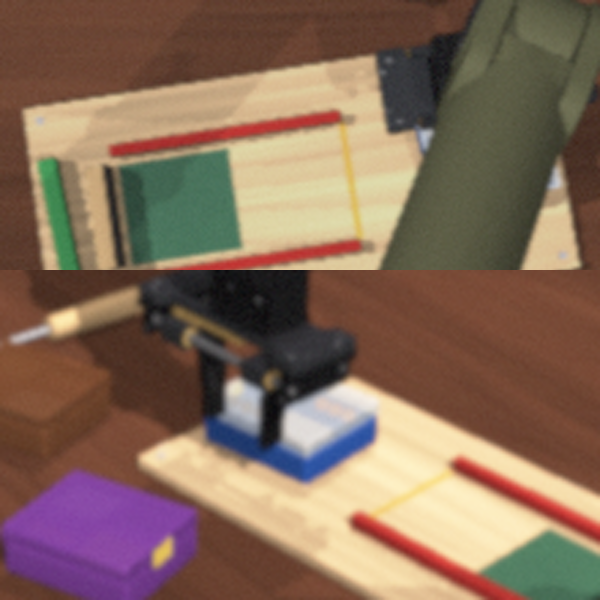

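In this view the top camera is blocked by the arm. The scene view shows both fingers against the case's far side, and the case nearly squared. I'll push about 13 mm more, then back off and measure.

Request:
{"name": "jog_arm", "arguments": {"deltas": [{"dp":[-0.003,-0.0002,-0.0005],"roll":0},{"dp":[-0.003,-0.0002,-0.0005],"roll":0},{"dp":[-0.003,-0.0002,-0.0005],"roll":0},{"dp":[-0.003,-0.0002,-0.0005],"roll":0},{"dp":[0,0,0],"roll":0}]}}

```text
time: 4.4
position: [0.6217, -0.1498, 0.0293]
orientation: [0.997, 0.068, 0.022, 0.008]
contact_force: [2.2, 0.3, -0.4]
grip_width: 0.693
```

```bash
python3 s.py
```

```text
t 4.4 pos [ 0.6217 -0.1498  0.0293] dock -0.1593 -0.0651 jaw-TH -3.137 zax [ 0.045 -0.012 -0.999] q [-0.34  0.46  0.67  1.73 -0.33  1.02 -0.99] F [ 2.24  0.27 -0.38] g 0.0603
```

Request:
{"name": "jog_arm", "arguments": {"deltas": [{"dp":[-0.0025,-0.0003,-0.0005],"roll":0},{"dp":[-0.0025,-0.0003,-0.0005],"roll":0},{"dp":[0,0,0],"roll":0}]}}

```text
time: 4.65
position: [0.6177, -0.1507, 0.0292]
orientation: [0.997, 0.068, 0.024, 0.008]
contact_force: [2.4, -1.2, 0.1]
grip_width: 0.689
```

```bash
python3 s.py
```

```text
t 4.65 pos [ 0.6177 -0.1507  0.0292] dock -0.1596 -0.0611 jaw-TH -3.137 zax [ 0.048 -0.013 -0.999] q [-0.34  0.45  0.67  1.74 -0.33  1.01 -0.99] F [ 2.36 -1.22  0.1 ] g 0.06
```

Request:
{"name": "jog_arm", "arguments": {"deltas": [{"dp":[0.012,0.0015,0],"roll":0},{"dp":[0.015,0.002,0.0],"roll":0},{"dp":[0.01,0.001,0.025],"roll":0},{"dp":[0,-0.005,0.03],"roll":0.06},{"dp":[-0.005,-0.01,0.025],"roll":0.12}]}}

```text
time: 5.07
position: [0.6364, -0.1545, 0.0989]
orientation: [0.987, 0.16, 0.007, 0.001]
contact_force: [0.5, -0.6, -0.1]
grip_width: 0.689
```

Request:
{"name": "jog_arm", "arguments": {"deltas": [{"dp":[-0.005,-0.01,0],"roll":0.12},{"dp":[-0.005,-0.012,0],"roll":0.12},{"dp":[-0.005,-0.012,0],"roll":0.12},{"dp":[-0.005,-0.012,0],"roll":0.12},{"dp":[-0.006,-0.012,0],"roll":0.12}]}}

```text
time: 5.48
position: [0.6046, -0.2116, 0.1009]
orientation: [0.89, 0.455, 0.003, -0.005]
contact_force: [0.6, -0.2, 0.1]
grip_width: 0.691
```

Request:
{"name": "jog_arm", "arguments": {"deltas": [{"dp":[-0.007,-0.012,0],"roll":0.12},{"dp":[-0.007,-0.012,0],"roll":0.12},{"dp":[-0.007,-0.01,0],"roll":0.12},{"dp":[-0.007,-0.01,0],"roll":0.12},{"dp":[-0.007,-0.01,0],"roll":0.12}]}}

```text
time: 5.9
position: [0.5567, -0.266, 0.0948]
orientation: [0.708, 0.707, -0.006, -0.015]
contact_force: [-0.5, -0.0, 1.1]
grip_width: 0.69
```

```bash
python3 s.py; python3 - <<'E'
from h import *
a=read_camera("top")[205:340,205:425,::-1]; b=read_camera("scene")[160:270,200:400,::-1]
r=lambda i:cv2.resize(i,(600,int(600*i.shape[0]/i.shape[1])),interpolation=cv2.INTER_CUBIC)
o=np.vstack([r(a)[:270],r(b)]); cv2.imwrite('pics/m3.png',o)
E
```

```text
t 5.9 pos [ 0.5567 -0.266   0.0948] dock -0.266 0.0145 jaw-TH -1.703 zax [-0.03   0.013 -0.999] q [ 0.02  0.37  0.48  1.65 -0.18  1.2   0.54] F [-0.51 -0.    1.11] g 0.0601
```

View pics/m3.png

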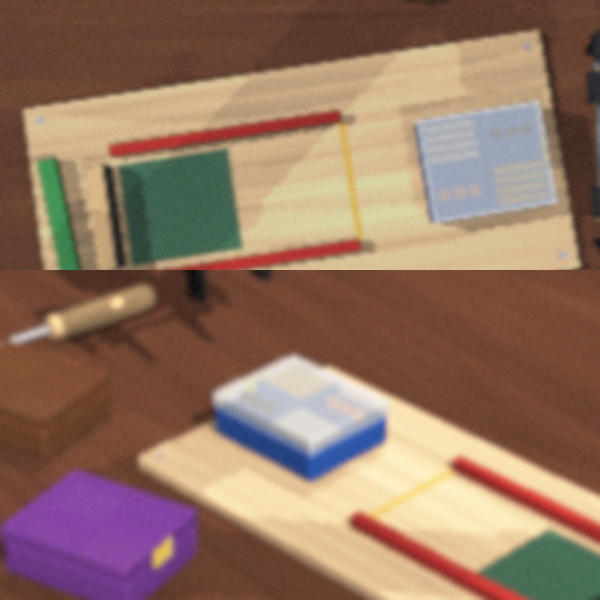

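The case is now square to the lane, and the top view is unobstructed. I'll measure it again.

```bash
cat > c.py <<'E'
from s import *
im=read_camera("top"); c=rectxy("top",lidmask(im),.057); d=c[0]-O
hsv=cv2.cvtColor(im,cv2.COLOR_RGB2HSV); H,S,V=[hsv[...,i].astype(int) for i in range(3)]
print('case dock',(d@u).round(4),(d@v).round(4),'yaw',round(c[1]-TH,3),c[2])
for s_,q,b in blobs(((H<6)|(H>174))&(S>150)&(V>90),250):
    if s_[0]<400: r=rectxy("top",b,.026); e=r[0]-O; print('rail',(e@u).round(4),(e@v).round(4),(r[1]-TH).round(4),r[2])
E
python3 c.py
```

```text
t 6.0 pos [ 0.5557 -0.268   0.0949] dock -0.2679 0.0158 jaw-TH -1.712 zax [-0.03   0.012 -0.999] q [ 0.02  0.37  0.48  1.65 -0.18  1.2   0.53] F [-0.13 -0.4  -0.12] g 0.0601
case dock -0.1572 0.004 yaw 0.012 (117.7760238647461, 95.21293640136719)
rail 0.085 -0.0631 -0.0026 (222.1682586669922, 9.9192476272583)
rail 0.0847 0.0643 0.0004 (224.5195770263672, 9.619932174682617)
```

```bash
cat > e.py <<'E'
from s import *
from scipy.ndimage import map_coordinates
def prof(im,ax,at,z,rng):
    "B-R along dock axis ax, other coord = at (list)"
    t=np.arange(*rng,.0005); I=im.astype(float); f=I[...,2]-I[...,0]; out=[]
    for a in at:
        P=np.array([O+(k*u+a*v if ax==0 else a*u+k*v) for k in t]); q=proj("top",np.c_[P,np.full(len(P),z)])
        out.append(map_coordinates(f,[q[:,1],q[:,0]],order=1))
    return t,np.array(out)
def half(t,f):
    h=(np.percentile(f,90)+np.percentile(f,5))/2; i=np.where(f>h)[0]; return t[i[0]].round(4),t[i[-1]].round(4)
if __name__=='__main__':
    import sys; x0,y0=float(sys.argv[1]),float(sys.argv[2]); im=read_camera("top")
    for dx in (-.045,-.02,0,.02,.045):
        t,f=prof(im,1,np.array([-.006,-.003,0,.003,.006])+x0+dx,.057,(y0-.08,y0+.08)); print('y edges at x',round(x0+dx,3),half(t,f.mean(0)))
    for dy in (-.035,0,.035):
        t,f=prof(im,0,np.array([-.006,-.003,0,.003,.006])+y0+dy,.057,(x0-.09,x0+.09)); print('x edges at y',round(y0+dy,3),half(t,f.mean(0)))
E
python3 e.py -.157 .003
```

```text
t 6.05 pos [ 0.5574 -0.2665  0.0952] dock -0.2666 0.0139 jaw-TH -1.714 zax [-0.028  0.013 -1.   ] q [ 0.02  0.37  0.48  1.65 -0.18  1.2   0.53] F [-0.25 -0.54  0.12] g 0.0598
y edges at x -0.202 (np.float64(-0.046), np.float64(0.0535))
y edges at x -0.177 (np.float64(-0.0455), np.float64(0.0535))
y edges at x -0.157 (np.float64(-0.0455), np.float64(0.054))
y edges at x -0.137 (np.float64(-0.045), np.float64(0.054))
y edges at x -0.112 (np.float64(-0.045), np.float64(0.054))
x edges at y -0.032 (np.float64(-0.2205), np.float64(-0.0965))
x edges at y 0.003 (np.float64(-0.2175), np.float64(-0.097))
x edges at y 0.038 (np.float64(-0.2195), np.float64(-0.0975))
```

The edge profiles give lid edges at y = -0.0455 and +0.054, 99.5 mm wide as it should be. The case is about 3.7 mm off centre towards +y, with yaw about 0.01. The two-finger back push will square it, and I'll slant that push slightly towards -y to centre it.

Request:
{"name": "jog_arm", "arguments": {"deltas": [{"dp":[0.004,0.006,0],"roll":0.07},{"dp":[0.004,0.006,0],"roll":0.07},{"dp":[0,0,-0.015],"roll":0},{"dp":[0,0,-0.015],"roll":0},{"dp":[0,0,0],"roll":0}], "grip": 0.05}}

```text
time: 6.52
position: [0.5696, -0.245, 0.0641]
orientation: [0.661, 0.75, -0.005, -0.016]
contact_force: [0.5, 1.0, -1.0]
grip_width: 0.576
```

```bash
python3 s.py
```

```text
t 6.52 pos [ 0.5696 -0.245   0.0641] dock -0.2469 -0.001 jaw-TH -1.575 zax [-0.03   0.014 -0.999] q [ 0.01  0.4   0.44  1.67 -0.18  1.15  0.63] F [ 0.51  1.03 -1.04] g 0.0501
```

Request:
{"name": "jog_arm", "arguments": {"deltas": [{"dp":[-0.0043,-0.006,-0.006],"roll":0.004},{"dp":[0,0,-0.01],"roll":0},{"dp":[0,0,-0.01],"roll":0},{"dp":[0,0,-0.008],"roll":0},{"dp":[0,0,0],"roll":0}]}}

```text
time: 6.93
position: [0.5661, -0.2486, 0.0277]
orientation: [0.66, 0.751, -0.004, -0.016]
contact_force: [-0.6, 0.3, -0.3]
grip_width: 0.58
```

```bash
python3 s.py
```

```text
t 6.93 pos [ 0.5661 -0.2486  0.0277] dock -0.25 0.0029 jaw-TH -1.572 zax [-0.03   0.015 -0.999] q [ 0.03  0.44  0.43  1.7  -0.2   1.08  0.65] F [-0.59  0.27 -0.34] g 0.0505
```

Request:
{"name": "jog_arm", "arguments": {"deltas": [{"dp":[-0.0008,0.006,0],"roll":0},{"dp":[-0.0006,0.005,0],"roll":0},{"dp":[-0.0005,0.004,0],"roll":0},{"dp":[-0.0005,0.004,0],"roll":0},{"dp":[-0.0005,0.004,0],"roll":0}]}}

```text
time: 7.35
position: [0.5626, -0.2258, 0.0279]
orientation: [0.661, 0.75, -0.005, -0.016]
contact_force: [-0.3, -2.4, -1.3]
grip_width: 0.573
```

```bash
python3 e.py -.153 .003
```

```text
t 7.35 pos [ 0.5626 -0.2258  0.0279] dock -0.2269 0.0034 jaw-TH -1.575 zax [-0.03   0.013 -0.999] q [-0.01  0.41  0.43  1.73 -0.19  1.07  0.61] F [-0.28 -2.41 -1.34] g 0.0498
y edges at x -0.198 (np.float64(-0.046), np.float64(0.0535))
y edges at x -0.173 (np.float64(-0.046), np.float64(0.053))
y edges at x -0.153 (np.float64(-0.0465), np.float64(0.053))
y edges at x -0.133 (np.float64(-0.0465), np.float64(0.053))
y edges at x -0.108 (np.float64(-0.0465), np.float64(0.0525))
x edges at y -0.032 (np.float64(-0.243), np.float64(-0.0925))
x edges at y 0.003 (np.float64(-0.243), np.float64(-0.093))
x edges at y 0.038 (np.float64(-0.2325), np.float64(-0.093))
```

Request:
{"name": "jog_arm", "arguments": {"deltas": [{"dp":[-0.0002,0.005,0],"roll":0.001},{"dp":[-0.0002,0.005,0],"roll":0.001},{"dp":[-0.0002,0.005,0],"roll":0.001},{"dp":[-0.0002,0.005,0],"roll":0},{"dp":[-0.0002,0.005,0],"roll":0}]}}

```text
time: 7.82
position: [0.5617, -0.2002, 0.0287]
orientation: [0.66, 0.751, -0.006, -0.014]
contact_force: [-0.2, -2.0, -1.9]
grip_width: 0.576
```

```bash
python3 e.py -.128 .003
```

```text
t 7.82 pos [ 0.5617 -0.2002  0.0287] dock -0.2014 0.001 jaw-TH -1.573 zax [-0.029  0.01  -1.   ] q [-0.05  0.39  0.42  1.76 -0.18  1.06  0.56] F [-0.22 -1.99 -1.9 ] g 0.0502
y edges at x -0.173 (np.float64(-0.0485), np.float64(0.0515))
y edges at x -0.148 (np.float64(-0.048), np.float64(0.051))
y edges at x -0.128 (np.float64(-0.0485), np.float64(0.0515))
y edges at x -0.108 (np.float64(-0.048), np.float64(0.051))
y edges at x -0.083 (np.float64(-0.0485), np.float64(0.0505))
x edges at y -0.032 (np.float64(-0.218), np.float64(-0.0675))
x edges at y 0.003 (np.float64(-0.2145), np.float64(-0.068))
x edges at y 0.038 (np.float64(-0.196), np.float64(-0.0685))
```

Request:
{"name": "jog_arm", "arguments": {"deltas": [{"dp":[-0.0005,0.006,0],"roll":0.001},{"dp":[-0.0006,0.006,0],"roll":0},{"dp":[-0.0006,0.006,0],"roll":0},{"dp":[-0.0006,0.006,0],"roll":0},{"dp":[-0.0006,0.006,0],"roll":0}]}}

```text
time: 8.28
position: [0.5587, -0.1671, 0.0289]
orientation: [0.66, 0.751, -0.005, -0.014]
contact_force: [1.2, -2.7, -1.0]
grip_width: 0.572
```

```bash
python3 e.py -.098 .001
```

```text
t 8.28 pos [ 0.5587 -0.1671  0.0289] dock -0.1682 -0.0004 jaw-TH -1.572 zax [-0.028  0.01  -1.   ] q [-0.1   0.36  0.41  1.79 -0.16  1.05  0.51] F [ 1.16 -2.65 -1.  ] g 0.0497
y edges at x -0.143 (np.float64(-0.051), np.float64(0.05))
y edges at x -0.118 (np.float64(-0.0495), np.float64(0.05))
y edges at x -0.098 (np.float64(-0.0495), np.float64(0.0495))
y edges at x -0.078 (np.float64(-0.0495), np.float64(0.0495))
y edges at x -0.053 (np.float64(-0.0495), np.float64(0.0495))
x edges at y -0.034 (np.float64(-0.188), np.float64(-0.0355))
x edges at y 0.001 (np.float64(-0.178), np.float64(-0.0355))
x edges at y 0.036 (np.float64(-0.188), np.float64(-0.0355))
```

Request:
{"name": "jog_arm", "arguments": {"deltas": [{"dp":[-0.0009,0.006,0],"roll":0.001},{"dp":[-0.0009,0.006,0],"roll":0},{"dp":[-0.0009,0.006,0],"roll":0},{"dp":[-0.0009,0.006,0],"roll":0},{"dp":[-0.0008,0.006,0],"roll":0}]}}

```text
time: 8.75
position: [0.554, -0.1332, 0.029]
orientation: [0.659, 0.752, -0.005, -0.014]
contact_force: [0.2, -1.6, -1.2]
grip_width: 0.572
```

```bash
python3 e.py -.065 .001
```

```text
t 8.75 pos [ 0.554  -0.1332  0.029 ] dock -0.1339 -0.0001 jaw-TH -1.57 zax [-0.028  0.011 -1.   ] q [-0.14  0.33  0.4   1.83 -0.15  1.04  0.44] F [ 0.2  -1.62 -1.23] g 0.0498
y edges at x -0.11 (np.float64(-0.059), np.float64(0.0485))
y edges at x -0.085 (np.float64(-0.049), np.float64(0.05))
y edges at x -0.065 (np.float64(-0.049), np.float64(0.05))
y edges at x -0.045 (np.float64(-0.049), np.float64(0.05))
y edges at x -0.02 (np.float64(-0.052), np.float64(0.0515))
x edges at y -0.034 (np.float64(-0.142), np.float64(-0.0025))
x edges at y 0.001 (np.float64(-0.1255), np.float64(-0.003))
x edges at y 0.036 (np.float64(-0.1125), np.float64(-0.003))
```

Request:
{"name": "jog_arm", "arguments": {"deltas": [{"dp":[-0.0009,0.007,0],"roll":0},{"dp":[-0.0009,0.007,0],"roll":0},{"dp":[-0.0009,0.007,0],"roll":0},{"dp":[-0.0009,0.007,0],"roll":0},{"dp":[-0.0009,0.007,0],"roll":0}]}}

```text
time: 9.22
position: [0.5489, -0.0945, 0.0292]
orientation: [0.659, 0.752, -0.005, -0.014]
contact_force: [0.7, -2.2, -1.8]
grip_width: 0.572
```

```bash
python3 e.py -.026 .001
```

```text
t 9.22 pos [ 0.5489 -0.0945  0.0292] dock -0.0949 -0.0001 jaw-TH -1.57 zax [-0.028  0.011 -1.   ] q [-0.2   0.31  0.38  1.86 -0.14  1.03  0.37] F [ 0.73 -2.2  -1.75] g 0.0497
y edges at x -0.071 (np.float64(-0.0635), np.float64(0.007))
y edges at x -0.046 (np.float64(-0.049), np.float64(0.0505))
y edges at x -0.026 (np.float64(-0.0495), np.float64(0.0505))
y edges at x -0.006 (np.float64(-0.053), np.float64(0.0535))
y edges at x 0.019 (np.float64(-0.053), np.float64(0.0525))
x edges at y -0.034 (np.float64(-0.087), np.float64(0.0355))
x edges at y 0.001 (np.float64(-0.0755), np.float64(0.035))
x edges at y 0.036 (np.float64(-0.064), np.float64(0.035))
```

Request:
{"name": "jog_arm", "arguments": {"deltas": [{"dp":[-0.0009,0.007,0],"roll":0},{"dp":[-0.0009,0.007,0],"roll":0},{"dp":[-0.0009,0.007,0],"roll":0},{"dp":[-0.0009,0.007,0],"roll":0},{"dp":[-0.0009,0.007,0],"roll":0}]}}

```text
time: 9.68
position: [0.5438, -0.0551, 0.0292]
orientation: [0.659, 0.752, -0.005, -0.015]
contact_force: [-0.1, -2.4, -0.6]
grip_width: 0.573
```

Request:
{"name": "jog_arm", "arguments": {"deltas": [{"dp":[-0.0009,0.007,0],"roll":0},{"dp":[-0.0009,0.007,0],"roll":0},{"dp":[-0.0009,0.007,0],"roll":0},{"dp":[-0.0009,0.007,0],"roll":0},{"dp":[-0.0009,0.007,0],"roll":0}]}}

```text
time: 10.1
position: [0.5384, -0.0161, 0.0292]
orientation: [0.659, 0.752, -0.005, -0.015]
contact_force: [1.2, -2.1, -0.4]
grip_width: 0.576
```

```bash
python3 e.py .05 .001;python3 - <<'E'
from h import *
a=read_camera("top")[205:340,205:425,::-1]; b=read_camera("scene")[190:300,260:460,::-1]
r=lambda i:cv2.resize(i,(600,int(600*i.shape[0]/i.shape[1])),interpolation=cv2.INTER_CUBIC)
cv2.imwrite('pics/m4.png',np.vstack([r(a)[60:330],r(b)]))
E
```

```text
t 10.1 pos [ 0.5384 -0.0161  0.0292] dock -0.0158 0.0 jaw-TH -1.569 zax [-0.029  0.011 -1.   ] q [-0.31  0.27  0.34  1.9  -0.12  1.02  0.21] F [ 1.19 -2.1  -0.41] g 0.0501
y edges at x 0.005 (np.float64(-0.079), np.float64(0.075))
y edges at x 0.03 (np.float64(-0.0525), np.float64(0.0805))
y edges at x 0.05 (np.float64(-0.0525), np.float64(0.054))
y edges at x 0.07 (np.float64(-0.053), np.float64(0.0545))
y edges at x 0.095 (np.float64(-0.053), np.float64(0.0525))
x edges at y -0.034 (np.float64(0.027), np.float64(0.1395))
x edges at y 0.001 (np.float64(0.0315), np.float64(0.1395))
x edges at y 0.036 (np.float64(0.047), np.float64(0.1395))
```

View pics/m4.png

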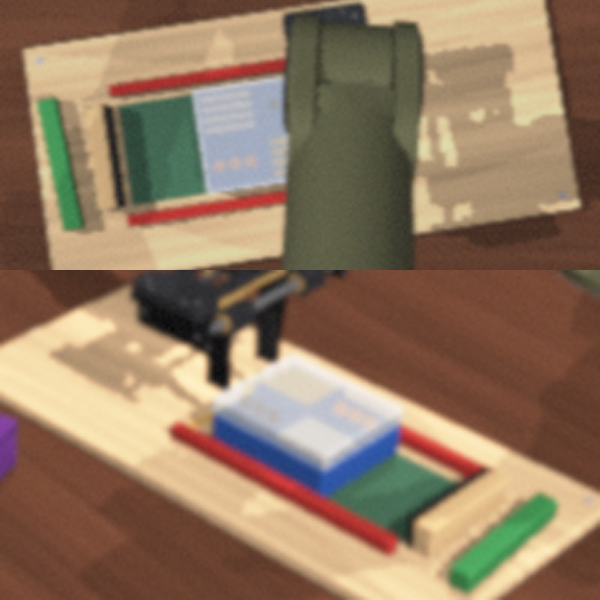

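The case is between the rails, centred and square, with its front at about x = 0.114. I'll continue and slow down before the stop.

Request:
{"name": "jog_arm", "arguments": {"deltas": [{"dp":[-0.0009,0.007,0],"roll":0},{"dp":[-0.0009,0.007,0],"roll":0},{"dp":[-0.0009,0.007,0],"roll":0},{"dp":[-0.0009,0.007,0],"roll":0},{"dp":[-0.0009,0.007,0],"roll":0}]}}

```text
time: 10.67
position: [0.5339, 0.0185, 0.0294]
orientation: [0.66, 0.751, -0.006, -0.014]
contact_force: [0.0, -2.8, 0.1]
grip_width: 0.575
```

Request:
{"name": "jog_arm", "arguments": {"deltas": [{"dp":[-0.0007,0.005,0],"roll":0},{"dp":[-0.0007,0.005,0],"roll":0},{"dp":[-0.0007,0.005,0],"roll":0},{"dp":[-0.0005,0.004,0],"roll":0},{"dp":[-0.0004,0.003,0],"roll":0}]}}

```text
time: 11.08
position: [0.5303, 0.0442, 0.0294]
orientation: [0.659, 0.752, -0.006, -0.014]
contact_force: [1.2, -3.3, 0.1]
grip_width: 0.576
```

```bash
python3 s.py
```

```text
t 11.08 pos [0.5303 0.0442 0.0294] dock 0.045 0.0003 jaw-TH -1.571 zax [-0.029  0.01  -1.   ] q [-0.39  0.25  0.3   1.92 -0.1   1.02  0.09] F [ 1.16 -3.27  0.08] g 0.0501
```

Request:
{"name": "jog_arm", "arguments": {"deltas": [{"dp":[-0.0005,0.004,0],"roll":0},{"dp":[-0.0005,0.004,0],"roll":0},{"dp":[-0.0004,0.003,0],"roll":0},{"dp":[-0.0004,0.003,0],"roll":0},{"dp":[-0.0003,0.002,0],"roll":0}]}}

```text
time: 11.5
position: [0.5278, 0.0616, 0.0293]
orientation: [0.66, 0.752, -0.006, -0.014]
contact_force: [0.0, -2.8, 0.4]
grip_width: 0.577
```

```bash
python3 s.py
```

```text
t 11.5 pos [0.5278 0.0616 0.0293] dock 0.0626 0.0004 jaw-TH -1.571 zax [-0.029  0.009 -1.   ] q [-0.42  0.25  0.29  1.92 -0.1   1.02  0.05] F [ 0.01 -2.76  0.39] g 0.0502
```

Request:
{"name": "jog_arm", "arguments": {"deltas": [{"dp":[-0.0003,0.002,0],"roll":0},{"dp":[-0.0003,0.002,0],"roll":0},{"dp":[-0.0003,0.002,0],"roll":0}]}}

```text
time: 11.75
position: [0.5269, 0.0679, 0.0294]
orientation: [0.66, 0.751, -0.006, -0.014]
contact_force: [0.6, -2.5, -0.0]
grip_width: 0.578
```

Request:
{"name": "jog_arm", "arguments": {"deltas": [{"dp":[-0.0003,0.002,0],"roll":0},{"dp":[-0.0003,0.002,0],"roll":0}]}}

```text
time: 11.92
position: [0.5273, 0.0682, 0.0294]
orientation: [0.66, 0.751, -0.008, -0.012]
contact_force: [1.1, -7.3, -0.5]
grip_width: 0.573
```

```bash
python3 s.py
```

```text
t 11.92 pos [0.5273 0.0682 0.0294] dock 0.0692 0.0 jaw-TH -1.572 zax [-0.027  0.004 -1.   ] q [-0.43  0.25  0.29  1.92 -0.09  1.01  0.03] F [ 1.08 -7.33 -0.55] g 0.0499
```

The force rose from 2.5 to 7.3 N and the tool stopped advancing, which means the case is at the stop. I'll press gently once more to seat it flat.

Request:
{"name": "jog_arm", "arguments": {"deltas": [{"dp":[-0.0003,0.0025,0],"roll":0},{"dp":[-0.0003,0.0025,0],"roll":0}]}}

```text
time: 12.08
position: [0.5273, 0.068, 0.0295]
orientation: [0.661, 0.751, -0.01, -0.009]
contact_force: [0.8, -7.2, 1.5]
grip_width: 0.577
```

```bash
python3 s.py
```

```text
t 12.08 pos [0.5273 0.068  0.0295] dock 0.069 0.0001 jaw-TH -1.574 zax [-0.027 -0.003 -1.   ] q [-0.43  0.25  0.29  1.92 -0.08  1.01  0.02] F [ 0.77 -7.23  1.54] g 0.0502
```

The case is seated: the tool no longer advances and pushes at a steady 7 N. I'll retreat straight back, then lift.

Request:
{"name": "jog_arm", "arguments": {"deltas": [{"dp":[0.0008,-0.006,0],"roll":0},{"dp":[0.0013,-0.01,0],"roll":0},{"dp":[0.002,-0.015,0.003],"roll":0},{"dp":[0.001,-0.01,0.02],"roll":0},{"dp":[0,-0.01,0.035],"roll":0}]}}

```text
time: 12.5
position: [0.5259, 0.0206, 0.0819]
orientation: [0.658, 0.752, -0.013, -0.016]
contact_force: [-0.4, 0.3, -0.5]
grip_width: 0.573
```

Request:
{"name": "jog_arm", "arguments": {"deltas": [{"dp":[0.002,-0.025,0.03],"roll":0},{"dp":[0.002,-0.03,0.025],"roll":0},{"dp":[0.002,-0.035,0.01],"roll":0},{"dp":[0.002,-0.035,0],"roll":0},{"dp":[0.002,-0.035,0],"roll":0}]}}

```text
time: 12.92
position: [0.5399, -0.1349, 0.1578]
orientation: [0.652, 0.758, -0.004, -0.015]
contact_force: [0.6, -0.3, 1.1]
grip_width: 0.576
```

Request:
{"name": "jog_arm", "arguments": {"deltas": [{"dp":[0.002,-0.035,0],"roll":0},{"dp":[0.002,-0.03,0],"roll":0},{"dp":[0.002,-0.02,0],"roll":0},{"dp":[0,0,0],"roll":0},{"dp":[0,0,0],"roll":0}]}}

```text
time: 13.33
position: [0.545, -0.2332, 0.1602]
orientation: [0.657, 0.754, -0.002, -0.013]
contact_force: [1.0, 1.4, -0.0]
grip_width: 0.572
```

```bash
python3 c.py;  python3 e.py .139 .001; python3 - <<'E'
from h import *
A=read_camera("top");B=read_camera("scene");cv2.imwrite('pics/fa.png',A[:,:,::-1])
a=A[205:340,205:425,::-1]; b=B[200:310,320:520,::-1]
r=lambda i:cv2.resize(i,(600,int(600*i.shape[0]/i.shape[1])),interpolation=cv2.INTER_CUBIC)
cv2.imwrite('pics/m5.png',np.vstack([r(a)[60:330],r(b)]))
E
```

```text
t 13.33 pos [ 0.545  -0.2332  0.1602] dock -0.232 0.0218 jaw-TH -1.563 zax [-0.022  0.015 -1.   ] q [-0.06  0.26  0.51  1.64 -0.13  1.3   0.61] F [ 0.99  1.44 -0.04] g 0.0498
case dock 0.1394 0.0011 yaw 0.005 (118.39164733886719, 96.40174865722656)
rail 0.0841 -0.0635 0.0017 (224.0132598876953, 9.978927612304688)
rail 0.0847 0.0639 0.0028 (224.51870727539062, 9.991018295288086)
t 13.38 pos [ 0.5448 -0.2335  0.1602] dock -0.2322 0.0221 jaw-TH -1.563 zax [-0.022  0.014 -1.   ] q [-0.06  0.26  0.51  1.64 -0.13  1.3   0.61] F [-0.12 -0.59  0.01] g 0.0495
y edges at x 0.094 (np.float64(-0.0525), np.float64(0.0535))
y edges at x 0.119 (np.float64(-0.0525), np.float64(0.054))
y edges at x 0.139 (np.float64(-0.0525), np.float64(0.0545))
y edges at x 0.159 (np.float64(-0.0525), np.float64(0.054))
y edges at x 0.184 (np.float64(-0.0515), np.float64(0.054))
x edges at y -0.034 (np.float64(0.077), np.float64(0.202))
x edges at y 0.001 (np.float64(0.0785), np.float64(0.202))
x edges at y 0.036 (np.float64(0.0775), np.float64(0.202))
```

View pics/m5.png

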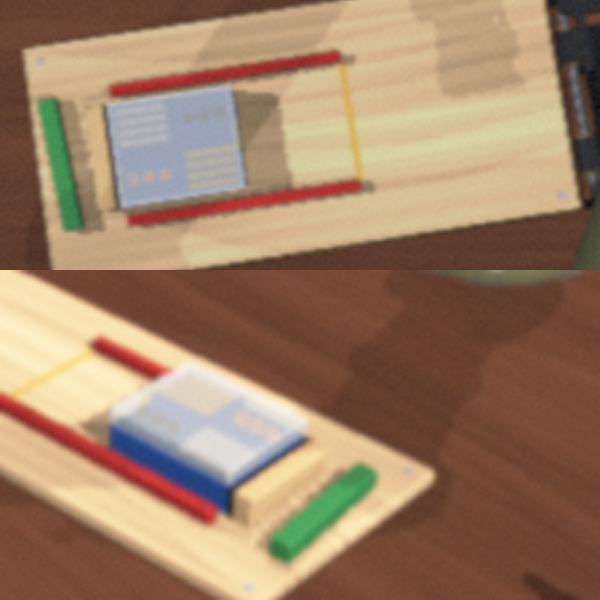

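The final picture shows the case against the stop, centred between the rails, with the pen blank where it was. The lid centre is at dock (0.139, 0.001) against the ideal (0.140, 0). The front edge reads the same x at three places across, and the tool is clear of everything. I'm handing in now.

```bash
python3 -c "
from station import *; print(hand_in())"
```

```text
the job is handed in; nothing more can be done
None
```

The case is down the lane and against the black stop, and I handed the job in at about 13.4 s. I squared and centred it with a two-finger push on its far side. I then pushed it from behind with both fingers, slanted slightly at first to take out the last 3.7 mm of offset. After it seated I backed straight off and lifted clear.

**Last checks:**
- **Seating:** the tool stopped advancing and the force rose from 2.5 N to about 7 N. Afterwards the lid centre was at dock (0.139, 0.001) m, against the ideal (0.140, 0). The front edge read x = 0.202 at all three places across, so it lies flat. That is 2 mm past the stop face at 0.200, within the camera's calibration.
- **Yaw:** measured 0.005 rad overall, and 0.002–0.003 rad relative to the rails.
- **Rails:** going in, the case measured within about 1 mm of centre, about 7–8 mm clear of each rail. I saw no sign of contact with either one.
- **Other objects:** the pen blank looked unmoved in the last picture. I did not measure the gouge, glue bottle or jar again, but the arm only passed well above them or kept away.

**One disagreement:** between the rails, the edge readings gave the case a width of about 106 mm instead of 100 mm. I put this down to the red rails upsetting the colour threshold. The outline check gave a consistent centre.

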